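# Uncover the tester candle's scent lid

### The job

Set up the tester candle: by the wooden knob on top, carry the nested pair of lids (vented wooden scent lid with the dark metal cover resting on it) together from the wooden riser, and lower it onto the open metal candle jar until the scent lid is fully seated; let go of the knob, do not drop the lids. Then take the cover alone by its collar, lift it level until all of it is clear above the knob, leaving the scent lid seated and untouched, and finish while still holding the cover up there. Leave the jar where it stands and do not disturb the other candles.

Things in the scene. Friction and masses are not known exactly. Their poses are not given: they have to be found in the camera images.
- scent_lid: Inner lid, light wood, round, loose, 90 g. Origin: centre of underside, z up. Plug 74 mm across (foot chamfered to 68), z 0-10 mm; disc 94 mm across, z 10-20, eight dark vent spots; upright knob above. Starts upright, underside flat on the riser, the cover lying loosely on its disc. Seated on the jar, disc on the rim, its origin is 85 mm above the jar's.
- knob_top (a point): Centre of the top of the scent lid's knob, a round wooden peg 18 mm across, from z 20 to z 74 mm of the scent lid. It stands up through the cover's collar and, nested, ends 28 mm above the collar's top. Lifting the lid by it carries the cover along.
- cover: Outer lid, dark steel, round, loose, 140 g, not attached. Origin: centre of its lower edge, z up. Skirt 106 mm outside, 100 inside, z 0-8 mm; top plate z 8-12; upright collar on it, z 12-34. Nested, its origin is 12 mm above the scent lid's; to be clear of the knob, more than 74 mm above it.
- collar_top (a point): Centre of the open top of the cover's collar, a round tube 42 mm outside, 28 mm inside, 22 mm high, on the cover's axis and open down through the plate, 34 mm above the cover's origin.
- jar: Open metal candle jar, loose, 600 g, 84 mm across at the foot, 90 at the rim, 95 mm high, wall 4 mm (mouth 82 mm), cream wax up to 68 mm, wooden wick to 76 mm. Origin: centre of its underside, on the table. Riser and jar may change sides.
- riser: Fixed flat block of brown wood, 140 x 140 x 20 mm, under the lids at the start. Origin: centre of its underside on the table.
- amber_jar: Bystander: closed amber glass jar with a black lid, 72 mm across, 85 mm high. Origin: centre of its underside.
- tree_candle: Bystander: standing tree-shaped wooden candle, 45 mm thick (x), 102 mm wide (y), 149 mm high. Origin: centre of its underside.
- dough_bowl: Bystander: low rectangular wooden bowl filled with wax, 130 x 90 x 45 mm. Origin: centre of its underside.
Things that resemble listed ones, but are neither listed nor needed, are in the scene too. Leave any blue or yellow look-alike of the cover alone.

How it is judged:
By the outcome, as a careful person would: the job done as asked, in the order asked, and still so for the second after the job is handed in, while the arm keeps its last pose, push and grip.
It also fails if it takes over 48 s, if anything falls off the work surface, if the arm or the gripper's body presses on something with over 40 N, if the wrist force passes 120 N, or if a joint passes its speed limit or range.

### The arm

A 6-joint arm with a two-finger parallel gripper is mounted at the origin on the work surface. World frame = base frame: x ahead of the robot, y to its left, z up, the work surface at z = 0. Lengths are in m, angles in rad, forces in N, time in s.
With the tool pointing down it reaches from about 0.325 to 0.775 m from the base axis. Payload 9.3 kg.
Tool frame: the origin (TCP) lies at the very end of the fingers, on their centre line; the grasp point (between the pads) lies 19 mm behind it; z points along the fingers, y is the line along which they close (so a half turn about z gives the same grasp; the last joint's range is limited). The gripper opens to 85 mm and grips with 20 to 120 N. Pads are 22 mm wide; open, the fingers measure 114 mm over their backs; the gripper's body (76 mm by 85 mm) begins 54 mm behind the grasp point. The pads swing forward as they close: fully open they stand 13 mm farther back than shut.
Start: joints at [-1.469, 0.259, 0.021, 1.334, 0, 1.418], TCP at [0.139, -0.532, 0.231] pointing down, gripper open.
Joint ranges: [-3.04, 3.04], [-0.91, 1.82], [-1.04, 1.36], [-1.92, 1.95], [-1.52, 1.45], [-3.14, 3.14]. Speed limits (rad/s): [2.22, 2.22, 2.79, 3.14, 3.14, 3.14].

### API

Orientations are given as a 3x3 rotation matrix whose columns are the frame's x, y, z axes.
In Python, from cell import readout, eyes, order gives the robot as it stands.
- The arm moves only by the tool apply_moves, never from a script. Its arguments are lists of equal length, an entry for each row: "claw": the finger opening in m, from 0 to 0.0854; "dp": the shift along the tool's x, y, z in m, a list of three; "dr": the turn, a rotation vector about the tool's x, y, z in rad, a list of three. A call has 1 to 5 rows; each row shifts and turns the commanded pose from where the row before left it, along the tool's axes as they then stand; what a row does not reach is not made up. A row lasts 1/10 s, in which the tool goes at most 50 mm and 8.59 degrees, less where a joint would pass 70% of its speed; a pose out of reach is approached as far as the arm can. A call is refused whole if a number of a shift passes 0.05 or a number of a turn 0.15, either way. A call with a gripper value outside its range is refused whole. The fingers move at their own pace and stop on an object; "newtons" is the grip in N (left out, the last holds). Time passes only in rows, so rows that do not move let the fingers close. It gives the time, the measured TCP pose, the force, the opening and the grip force at its end, in the units of the state.
- readout.state(): the state, without advancing time (a new reading comes with each control period).
- eyes.read_camera(name): name is "scene" or "top" or "wrist"; returns a dict with "image" (420x560x3 uint8, blue, green, red), "fx", "fy", "cx", "cy" (pixels), "T" (4x4, takes a point from camera to world coordinates). Camera axes: x right, y down, z forward; pixel columns grow to the right and rows downward; lengths in m; the calibration is good to about 2 mm. A picture is of the moment at which its call begins. There is no depth.
- order.sign_off(): hands the job in; it is judged then, once.
The state is a dict: "time_s": time; "joint_positions": joint angles; "joint_velocities": joint speeds; "joint_torque": joint torques, N m; "ee_pos": TCP position; "eef_rot": TCP orientation; "contact_force": force on the tool from outside, world axes, zero at the start; "torque": the same for the moment, N m; "opening": finger opening in m; "finger_force": force on a finger pad.
Only numpy, scipy, OpenCV 4.12 (cv2) and the standard library are available. Lean on these libraries where they do the work, as an engineer would, in place of code of your own. Each camera call takes 0.05 s, during which the arm holds its last target. There are 200 camera calls.

## Working session

There is one attempt and no reset: what is moved stays moved. The work goes in short steps, Python scripts to look and compute and a tool call to move; the robot and the scene stay as the last step left them, time stands still between calls to the robot, and variables do not carry over. Pictures are saved under pics/ and viewed, at most 12 in all, crops included, and the job is handed in when it is done.

Besides the shell and the picture viewer there is one more tool, called as name(argument=value, ...), one argument or row to a line, values as JSON. apply_moves: Moves the arm, as the interface text tells. Its arguments: {"type":"object","properties":{"claw":{"type":"array","items":{"type":"number"}},"dp":{"type":"array","items":{"type":"array","items":{"type":"number"}}},"dr":{"type":"array","items":{"type":"array","items":{"type":"number"}}},"newtons":{"type":"number"}},"required":["claw","dp","dr"]}

```bash
mkdir -p pics; ls
python3 - <<'E'
from cell import readout,eyes
import cv2,numpy as np
s=readout.state();print(s)
for n in("scene","top","wrist"):
    c=eyes.read_camera(n);cv2.imwrite(f"pics/{n}0.png",c["image"]);print(n,c["fx"],c["fy"],c["cx"],c["cy"],np.round(c["T"],4).tolist())
E
```

```text
pics
{'time_s': 0.0, 'joint_positions': array([-1.46858281e+00,  2.59223499e-01,  2.07135339e-02,  1.33371721e+00,
       -3.33808007e-05,  1.41822194e+00]), 'joint_velocities': array([-0.00090182, -0.00128465,  0.00085766, -0.00281952, -0.00018539,
        0.00042866]), 'joint_torque': array([-8.88326213e-04, -5.55640376e+01,  3.44525599e+01,  1.35623402e-02,
       -3.53270179e-04,  2.91938164e-06]), 'ee_pos': array([ 0.13858981, -0.53193485,  0.23063019]), 'eef_rot': array([[ 9.67716783e-01,  2.52040068e-01, -1.79203753e-04],
       [ 2.52040064e-01, -9.67715759e-01,  1.41997104e-03],
       [ 1.84471302e-04, -1.41929633e-03, -9.99998976e-01]]), 'contact_force': array([0.78809855, 0.02014346, 0.11776721]), 'torque': array([-0.04978851, -0.04039218, -0.00716819]), 'finger_force': 0.0, 'opening': 0.08537395377199657}
scene 476.9756208221612 476.9756208221612 281.85761737704905 215.6698939332522 [[-0.266, 0.711, -0.6509, 1.2701], [0.9639, 0.2026, -0.1727, 0.0792], [0.0091, -0.6734, -0.7392, 0.8316], [0.0, 0.0, 0.0, 1.0]]
top 494.0054507044036 494.0054507044036 275.58082568569534 204.12223507079915 [[0.0252, -0.9957, 0.089, 0.4971], [-0.9997, -0.0246, 0.0082, -0.1245], [-0.006, -0.0892, -0.996, 1.3472], [0.0, 0.0, 0.0, 1.0]]
wrist 304.5695051401396 304.5695051401396 279.97790428380216 210.53283209509374 [[0.2525, -0.917, -0.3087, 0.2184], [-0.9676, -0.2397, -0.0794, -0.5126], [-0.0012, 0.3187, -0.9478, 0.3724], [0.0, 0.0, 0.0, 1.0]]
```

View pics/scene0.png

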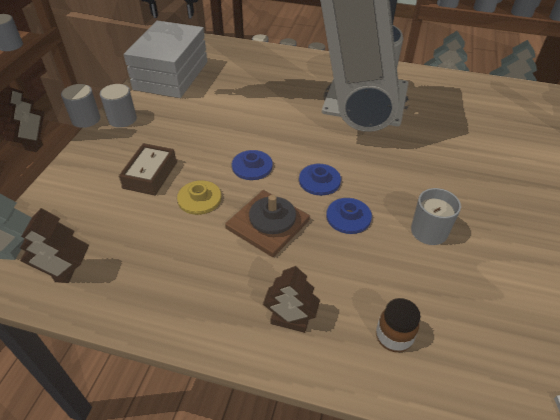

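View pics/top0.png

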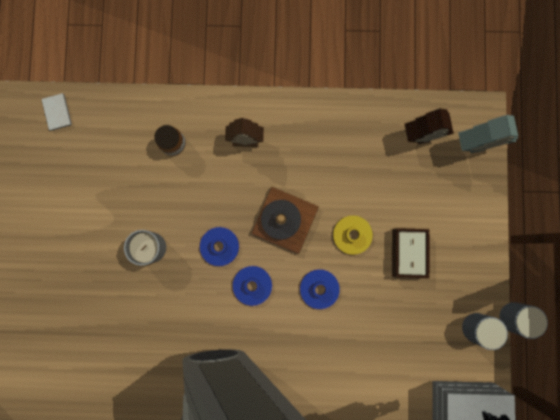

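The scene view shows the lids on the riser, with the knob at about (272,203), and the jar at (436,215). In the top view the knob is at (281,219) and the jar mouth at (144,247). I'll enlarge these areas and segment them.

Run:
```python
import cv2,numpy as np
a=cv2.imread("pics/scene0.png");b=cv2.imread("pics/top0.png")
cr=lambda im,x,y,w=50,h=37:cv2.resize(im[y-h:y+h,x-w:x+w],(400,296),interpolation=cv2.INTER_CUBIC)
m=np.vstack([np.hstack([cr(a,272,212),cr(a,436,215)]),np.hstack([cr(b,281,219),cr(b,144,247)])])
cv2.imwrite("pics/m1.png",m)
```

```text
(no output)
```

View pics/m1.png

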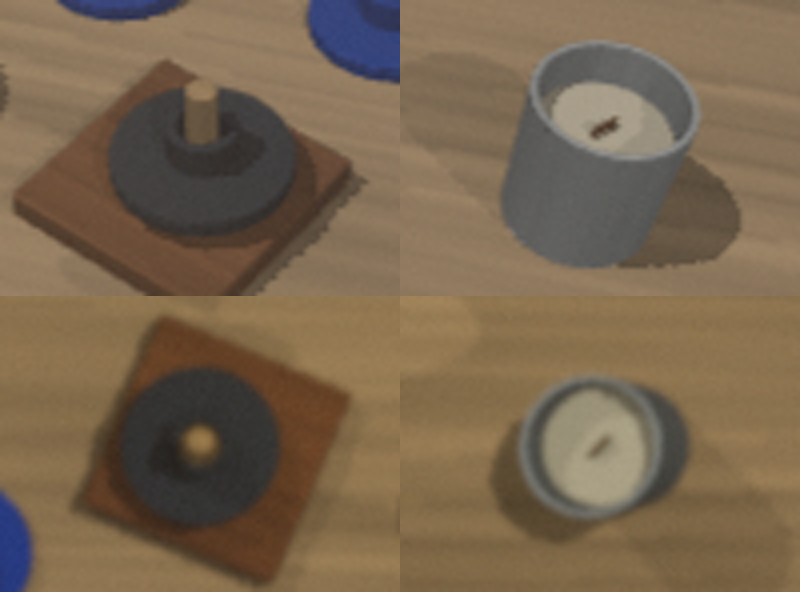

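The crop shows the knob top at scene (272.5,197) and top (281.5,218). The jar rim's ellipse centre is at scene (439.7,203) and top (141.9,247.9). I'll triangulate these.

```bash
cat > h.py <<'E'
import numpy as np
from cell import eyes
def ray(c,p):
    d=c["T"][:3,:3]@np.array([(p[0]-c["cx"])/c["fx"],(p[1]-c["cy"])/c["fy"],1]);return c["T"][:3,3],d/np.linalg.norm(d)
def tri(rs):
    A=b=0
    for o,d in rs:
        P=np.eye(3)-np.outer(d,d);A=A+P;b=b+P@o
    x=np.linalg.solve(A,b);return x,[np.linalg.norm((np.eye(3)-np.outer(d,d))@(x-o)) for o,d in rs]
def plane(r,z): o,d=r;return o+d*(z-o[2])/d[2]
def proj(c,X):
    T=np.linalg.inv(c["T"]);q=T[:3,:3]@X+T[:3,3];return c["fx"]*q[0]/q[2]+c["cx"],c["fy"]*q[1]/q[2]+c["cy"]
E
python3 - <<'E'
from h import *
s,t=eyes.read_camera("scene"),eyes.read_camera("top")
for n,a,b in(("knob",(272.2,196.7),(281.2,217.8)),("rim",(439.5,202.8),(141.6,247.6)),("cover plate",(272.2,211),(280.8,219.5))):
    x,e=tri([ray(s,a),ray(t,b)]);print(n,x.round(4),np.round(e,4))
E
```

```text
knob [ 0.5743 -0.1285  0.0955] [0.0009 0.0009]
rim [0.4902 0.2231 0.0926] [0.0006 0.0006]
cover plate [ 0.5728 -0.1285  0.0485] [0.0001 0.0001]
```

apply_moves(
  claw=[0.085,0.085,0.085,0.085,0.085],
  dp=[
    [0,0,0],
    [0,0,0],
    [0,0,0],
    [0,0,0],
    [0,0,0],
  ],
  dr=[
    [0,0,-0.1462],
    [0,0,-0.1462],
    [0,0,-0.1462],
    [0,0,-0.1462],
    [0,0,-0.1462],
  ],
  newtons=40,
)

```text
time_s: 0.75
ee_pos: [0.1386, -0.5322, 0.2311]
eef_rot: [[0.547, 0.837, -0.0], [0.837, -0.547, 0.0], [0.0, -0.0, -1.0]]
contact_force: [0.6, 0.2, -0.1]
opening: 0.0848
finger_force: 0.0
```

apply_moves(
  claw=[0.085,0.085,0.085,0.085,0.085],
  dp=[
    [0,0,0],
    [0,0,0],
    [0,0,0],
    [0,0,0],
    [0,0,0],
  ],
  dr=[
    [0,0,-0.1462],
    [0,0,-0.1462],
    [0,0,-0.1462],
    [0,0,-0.1462],
    [0,0,0],
  ],
)

```text
time_s: 1.25
ee_pos: [0.1386, -0.5322, 0.2312]
eef_rot: [[-0.002, 1.0, -0.0], [1.0, 0.002, 0.0], [0.0, -0.0, -1.0]]
contact_force: [-0.9, -0.4, -0.0]
opening: 0.085
finger_force: 0.0
```

apply_moves(
  claw=[0.085,0.085,0.085,0.085,0.085],
  dp=[
    [0.03,0.035,0],
    [0.03,0.035,0],
    [0.03,0.035,0],
    [0.03,0.035,0],
    [0.03,0.035,0],
  ],
  dr=[
    [0,0,0],
    [0,0,0],
    [0,0,0],
    [0,0,0],
    [0,0,0],
  ],
)

```text
time_s: 1.75
ee_pos: [0.3147, -0.3809, 0.2314]
eef_rot: [[0.006, 1.0, 0.0], [1.0, -0.006, -0.0], [-0.0, 0.0, -1.0]]
contact_force: [1.3, -0.3, 0.2]
opening: 0.085
finger_force: 0.0
```

apply_moves(
  claw=[0.085,0.085,0.085,0.085,0.085],
  dp=[
    [0.03,0.035,0],
    [0.03,0.035,0],
    [0.03,0.035,0],
    [0.03,0.035,0],
    [0.03,0.035,0],
  ],
  dr=[
    [0,0,0],
    [0,0,0],
    [0,0,0],
    [0,0,0],
    [0,0,0],
  ],
)

```text
time_s: 2.25
ee_pos: [0.4899, -0.2308, 0.2314]
eef_rot: [[0.005, 1.0, 0.0], [1.0, -0.005, -0.0], [-0.0, 0.0, -1.0]]
contact_force: [0.4, -0.3, -0.1]
opening: 0.0845
finger_force: 0.0
```

Take a wrist picture here, then another one closer to the knob.

apply_moves(
  claw=[0.085,0.085,0.085,0.085],
  dp=[
    [0.034,0.028,0],
    [0.034,0.028,0],
    [0.034,0.028,0.02],
    [0,0,0.02],
  ],
  dr=[
    [0,0,0],
    [0,0,0],
    [0,0,0],
    [0,0,0],
  ],
)

```text
time_s: 2.65
ee_pos: [0.5754, -0.1265, 0.1906]
eef_rot: [[0.001, 1.0, 0.002], [1.0, -0.001, 0.001], [0.001, 0.002, -1.0]]
contact_force: [-0.8, -0.9, -0.2]
opening: 0.0853
finger_force: 0.0
```

Run:
```python
from h import *
import cv2
from cell import readout
print(readout.state()["ee_pos"])
w=eyes.read_camera("wrist");cv2.imwrite("pics/w1.png",w["image"])
for z in(.094,.066):print(proj(w,np.array([.5743,-.1285,z])))
print(np.round(w["T"],4).tolist())
```

```text
[ 0.57543809 -0.12653511  0.1906476 ]
(np.float64(277.89662453171474), np.float64(213.74805677344187))
(np.float64(278.0392815191591), np.float64(203.70201999781992))
[[1.0, -0.0007, 0.0017, 0.5756], [-0.0001, -0.9479, -0.3185, -0.0456], [0.0018, 0.3185, -0.9479, 0.3323], [0.0, 0.0, 0.0, 1.0]]
```

View pics/w1.png

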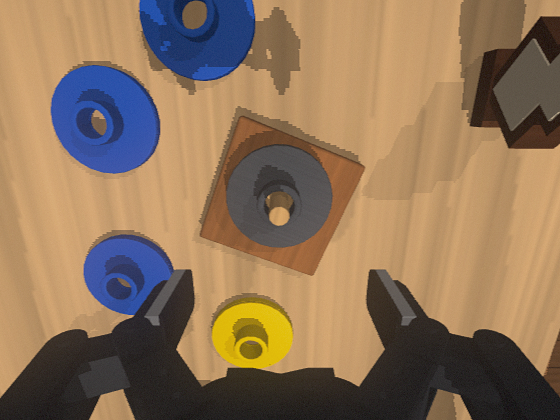

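The wrist view shows the knob top at (279.5,216), 2 px from its prediction, so the knob is at about (0.5755, -0.130). The collar is centred on it and both fingers have clear space. Descending.

apply_moves(
  claw=[0.06,0.06,0.06,0.06,0.06],
  dp=[
    [-0.0035,0,0.03],
    [0,0,0.03],
    [0,0,0.03],
    [0,0,0.015],
    [0,0,0],
  ],
  dr=[
    [0,0,0],
    [0,0,0],
    [0,0,0],
    [0,0,0],
    [0,0,0],
  ],
)

```text
time_s: 3.2
ee_pos: [0.5713, -0.134, 0.0845]
eef_rot: [[0.004, 1.0, -0.004], [1.0, -0.004, 0.001], [0.001, -0.004, -1.0]]
contact_force: [0.4, 1.1, 1.0]
opening: 0.0602
finger_force: 0.0
```

Run:
```python
from h import *
import cv2
from cell import readout
print(readout.state()["ee_pos"])
w=eyes.read_camera("wrist");s=eyes.read_camera("scene")
m=np.hstack([w["image"][120:420,80:480],cv2.resize(s["image"][130:250,200:360],(400,300),interpolation=cv2.INTER_CUBIC)])
cv2.imwrite("pics/w2.png",m)
e=readout.state()["ee_pos"]
print(proj(w,e),proj(s,e),proj(w,np.array([.5755,-.130,.094])))
```

```text
[ 0.57126816 -0.1339827   0.08453253]
(np.float64(282.10371551096523), np.float64(273.71397996761925)) (np.float64(269.4524638254449), np.float64(198.41923431917422)) (np.float64(287.6227471942328), np.float64(273.1555542973075))
```

View pics/w2.png

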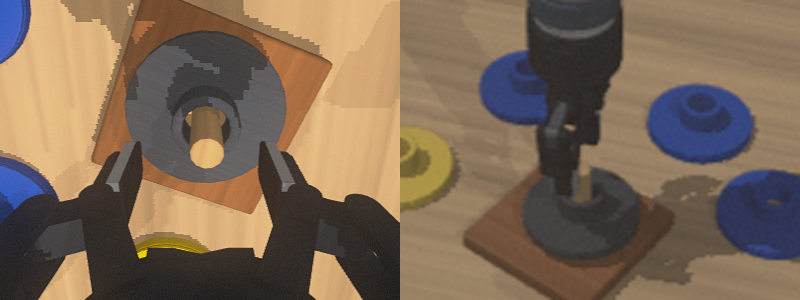

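The wrist crop shows the knob top at full-image (287,272), which matches the estimate. The TCP is 4 mm off in both x and y, so I'll correct that, descend and close.

apply_moves(
  claw=[0.06,0.06,0.06],
  dp=[
    [0.004,0.004,0],
    [0,0,0.0135],
    [0,0,0],
  ],
  dr=[
    [0,0,0],
    [0,0,0],
    [0,0,0],
  ],
)

```text
time_s: 3.6
ee_pos: [0.5768, -0.1296, 0.0728]
eef_rot: [[0.001, 1.0, -0.0], [1.0, -0.001, 0.0], [0.0, -0.0, -1.0]]
contact_force: [0.0, 0.7, -0.1]
opening: 0.0597
finger_force: 0.0
```

Run:
```python
from cell import readout
s=readout.state();print(s["ee_pos"],s["eef_rot"].round(4).tolist(),s["joint_positions"].round(3),s["contact_force"])
```

```text
[ 0.57678986 -0.12958029  0.07280763] [[0.0007, 1.0, -0.0001], [1.0, -0.0007, 0.0001], [0.0001, -0.0001, -1.0]] [-0.363  0.415 -0.164  0.992  0.     1.209] [ 0.04262953  0.65984223 -0.11224349]
```

apply_moves(
  claw=[0.03,0.01,0.01,0.01,0.01],
  dp=[
    [0,-0.0013,0.0025],
    [0,0,0],
    [0,0,0],
    [0,0,0],
    [0,0,0],
  ],
  dr=[
    [0,0,0],
    [0,0,0],
    [0,0,0],
    [0,0,0],
    [0,0,0],
  ],
  newtons=60,
)

```text
time_s: 4.1
ee_pos: [0.5755, -0.1299, 0.0708]
eef_rot: [[0.0, 1.0, 0.001], [1.0, -0.0, -0.0], [-0.0, 0.001, -1.0]]
contact_force: [-1.7, 0.5, 3.5]
opening: 0.0161
finger_force: 58.5
```

apply_moves(
  claw=[0.01,0.01],
  dp=[
    [0,0,0],
    [0,0,0],
  ],
  dr=[
    [0,0,0],
    [0,0,0],
  ],
)

```text
time_s: 4.3
ee_pos: [0.5755, -0.1299, 0.0708]
eef_rot: [[0.0, 1.0, 0.001], [1.0, -0.0, -0.0], [-0.0, 0.001, -1.0]]
contact_force: [-1.6, 0.8, 5.9]
opening: 0.016
finger_force: 58.7
```

apply_moves(
  claw=[0.01,0.01,0.01,0.01,0.01],
  dp=[
    [0,0,-0.005],
    [0,0,-0.01],
    [0,0,-0.015],
    [0,0,-0.01],
    [0,0,0],
  ],
  dr=[
    [0,0,0],
    [0,0,0],
    [0,0,0],
    [0,0,0],
    [0,0,0],
  ],
)

```text
time_s: 4.8
ee_pos: [0.5762, -0.1301, 0.112]
eef_rot: [[0.0, 1.0, 0.003], [1.0, -0.0, -0.001], [-0.001, 0.003, -1.0]]
contact_force: [0.0, -1.1, -2.0]
opening: 0.0159
finger_force: 58.7
```

Run:
```python
from h import *
import cv2
w=eyes.read_camera("wrist");s=eyes.read_camera("scene")
m=np.hstack([w["image"][120:420,80:480],cv2.resize(s["image"][130:250,200:360],(400,300),interpolation=cv2.INTER_CUBIC)])
cv2.imwrite("pics/w3.png",m)
```

```text
(no output)
```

View pics/w3.png

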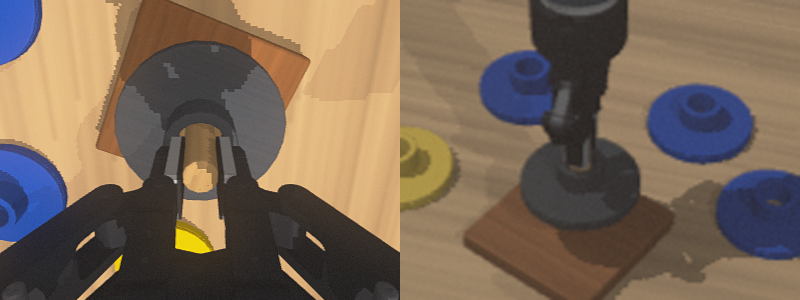

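Both lids have lifted together and level, held by the knob. I'll carry them towards the jar and stop short to re-measure the rim.

apply_moves(
  claw=[0.01,0.01,0.01,0.01,0.01],
  dp=[
    [0,0,-0.02],
    [0,0,-0.03],
    [0,0,-0.03],
    [0,0,-0.025],
    [0.01,-0.003,-0.015],
  ],
  dr=[
    [0,0,0],
    [0,0,0],
    [0,0,0],
    [0,0,0],
    [0,0,0],
  ],
)

```text
time_s: 5.4
ee_pos: [0.5729, -0.1206, 0.2314]
eef_rot: [[0.001, 1.0, 0.001], [1.0, -0.001, -0.001], [-0.001, 0.001, -1.0]]
contact_force: [0.0, 0.4, -1.9]
opening: 0.0158
finger_force: 58.9
```

apply_moves(
  claw=[0.01,0.01,0.01,0.01,0.01],
  dp=[
    [0.02,-0.007,0],
    [0.03,-0.01,0],
    [0.03,-0.01,0],
    [0.03,-0.01,0],
    [0.03,-0.01,0],
  ],
  dr=[
    [0,0,0],
    [0,0,0],
    [0,0,0],
    [0,0,0],
    [0,0,0],
  ],
)

```text
time_s: 5.9
ee_pos: [0.5237, 0.0223, 0.2286]
eef_rot: [[-0.0, 1.0, -0.002], [1.0, 0.0, 0.001], [0.001, -0.002, -1.0]]
contact_force: [1.1, -0.3, -3.1]
opening: 0.0158
finger_force: 58.9
```

apply_moves(
  claw=[0.01,0.01,0.01,0.01,0.01],
  dp=[
    [0.03,-0.01,0],
    [0.03,-0.01,0],
    [0.03,-0.01,0],
    [0.01,-0.005,0],
    [0,0,0],
  ],
  dr=[
    [0,0,0],
    [0,0,0],
    [0,0,0],
    [0,0,0],
    [0,0,0],
  ],
)

```text
time_s: 6.4
ee_pos: [0.4888, 0.1218, 0.2293]
eef_rot: [[-0.003, 1.0, -0.002], [1.0, 0.003, -0.0], [-0.0, -0.002, -1.0]]
contact_force: [-0.3, 0.0, -1.7]
opening: 0.0159
finger_force: 58.9
```

Run:
```python
from h import *
import cv2
from cell import readout
w=eyes.read_camera("wrist");cv2.imwrite("pics/w4.png",w["image"])
np.savez("w4.npz",**{k:w[k] for k in("fx","fy","cx","cy","T")})
print(readout.state()["ee_pos"])
for dx,dy in((0,0),(.045,0),(-.045,0),(0,.045),(0,-.045)):print(np.round(proj(w,np.array([.4902+dx,.2231+dy,.095])),1))
```

```text
[0.48959584 0.12082159 0.22947519]
[281.7  82.4]
[335.5  82.6]
[228.   82.2]
[282.   20.8]
[281.5 137.5]
```

View pics/w4.png

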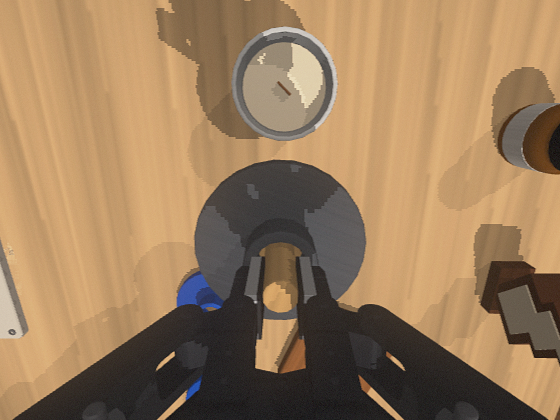

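The wrist view shows the rim spanning x 232–337 and y 26–140, centre (284.5,83). That shifts the estimate by about +2 mm in x and -3 mm in y, so I'll use (0.492, 0.221). I'll go above the jar and compare.

apply_moves(
  claw=[0.01,0.01,0.01,0.01,0.01],
  dp=[
    [0.015,0.0025,0],
    [0.03,0,0],
    [0.03,0,0],
    [0.02,0,0],
    [0.005,0,0.01],
  ],
  dr=[
    [0,0,0],
    [0,0,0],
    [0,0,0],
    [0,0,0],
    [0,0,0],
  ],
)

```text
time_s: 6.95
ee_pos: [0.4939, 0.2218, 0.2204]
eef_rot: [[-0.0, 1.0, 0.002], [1.0, 0.0, 0.001], [0.001, 0.002, -1.0]]
contact_force: [0.5, -0.6, -2.7]
opening: 0.0161
finger_force: 59.0
```

apply_moves(
  claw=[0.01,0.01,0.01,0.01,0.01],
  dp=[
    [0,0,0.02],
    [0,0,0.02],
    [0,0,0.015],
    [0,0,0.005],
    [0,0,0],
  ],
  dr=[
    [0,0,0],
    [0,0,0],
    [0,0,0],
    [0,0,0],
    [0,0,0],
  ],
)

```text
time_s: 7.45
ee_pos: [0.4928, 0.2195, 0.1593]
eef_rot: [[0.001, 1.0, -0.002], [1.0, -0.001, -0.001], [-0.001, -0.002, -1.0]]
contact_force: [0.0, 0.3, -2.3]
opening: 0.0162
finger_force: 58.9
```

Run:
```python
from h import *
import cv2
from cell import readout
s=eyes.read_camera("scene");t=eyes.read_camera("top")
st=readout.state();print(st["ee_pos"],st["eef_rot"].round(4).tolist())
m=np.hstack([cv2.resize(c["image"][y-45:y+55,x-50:x+50],(400,400),interpolation=cv2.INTER_CUBIC) for c,x,y in((s,440,200),(t,140,245))])
cv2.imwrite("pics/j1.png",m)
```

```text
[0.4934207  0.21988488 0.1606933 ] [[0.0009, 1.0, 0.0006], [1.0, -0.0009, 0.0001], [0.0001, 0.0006, -1.0]]
```

View pics/j1.png

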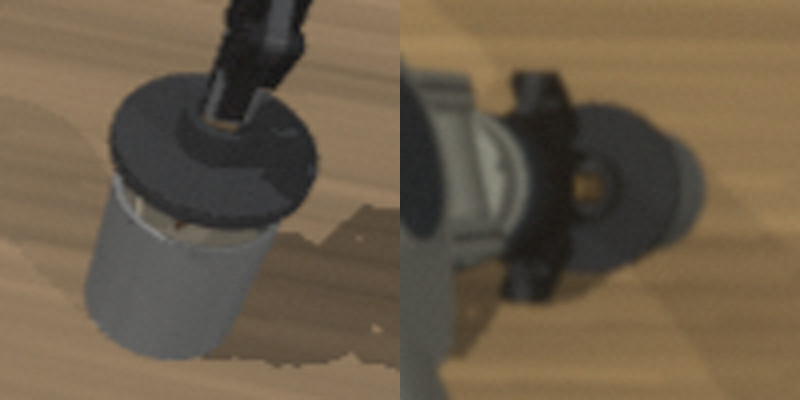

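Run:
```python
from h import *
for n,a,b in(("scene",(443.2,192.4),(439.5,202.8)),("top",(139.2,246.6),(141.6,247.6))):
    c=eyes.read_camera(n)
    A,B=plane(ray(c,a),.129),plane(ray(c,b),.095);print(n,A.round(4),B.round(4),(B-A).round(4))
```

```text
scene [0.4953 0.2225 0.129 ] [0.4925 0.2232 0.095 ] [-0.0028  0.0007 -0.034 ]
top [0.4928 0.2184 0.129 ] [0.4903 0.2218 0.095 ] [-0.0025  0.0034 -0.034 ]
```

apply_moves(
  claw=[0.01,0.01,0.01,0.01,0.01],
  dp=[
    [0.0015,-0.002,0],
    [0,0,0.006],
    [0,0,0.005],
    [0,0,0.004],
    [0,0,0],
  ],
  dr=[
    [0,0,0],
    [0,0,0],
    [0,0,0],
    [0,0,0],
    [0,0,0],
  ],
)

```text
time_s: 8.15
ee_pos: [0.4906, 0.2216, 0.1444]
eef_rot: [[0.0, 1.0, -0.001], [1.0, -0.0, -0.0], [-0.0, -0.001, -1.0]]
contact_force: [0.1, 0.2, -1.6]
opening: 0.0157
finger_force: 58.9
```

apply_moves(
  claw=[0.01,0.01,0.01,0.01],
  dp=[
    [0,0,0.002],
    [0,0,0.002],
    [0,0,0.002],
    [0,0,0],
  ],
  dr=[
    [0,0,0],
    [0,0,0],
    [0,0,0],
    [0,0,0],
  ],
)

```text
time_s: 8.55
ee_pos: [0.4909, 0.2217, 0.139]
eef_rot: [[0.0, 1.0, -0.0], [1.0, -0.0, -0.0], [-0.0, -0.0, -1.0]]
contact_force: [1.1, 0.0, -1.8]
opening: 0.0156
finger_force: 58.9
```

apply_moves(
  claw=[0.01,0.01,0.01,0.01],
  dp=[
    [0,0,0.0015],
    [0,0,0.001],
    [0,0,0.0005],
    [0,0,0],
  ],
  dr=[
    [0,0,0],
    [0,0,0],
    [0,0,0],
    [0,0,0],
  ],
)

```text
time_s: 8.95
ee_pos: [0.491, 0.2217, 0.1362]
eef_rot: [[0.0, 1.0, -0.0], [1.0, -0.0, 0.0], [0.0, -0.0, -1.0]]
contact_force: [0.5, -0.1, -2.3]
opening: 0.0155
finger_force: 58.9
```

apply_moves(
  claw=[0.01,0.01,0.01],
  dp=[
    [0,0,0.0007],
    [0,0,0.0007],
    [0,0,0],
  ],
  dr=[
    [0,0,0],
    [0,0,0],
    [0,0,0],
  ],
)

```text
time_s: 9.25
ee_pos: [0.4911, 0.2218, 0.1358]
eef_rot: [[0.0, 1.0, 0.001], [1.0, -0.0, 0.0], [0.0, 0.001, -1.0]]
contact_force: [-2.3, -1.1, 7.0]
opening: 0.0156
finger_force: 59.9
```

Contact came at TCP z 0.1358, as predicted for full seating. I'll release the knob and rise clear of it.

apply_moves(
  claw=[0.022,0.03,0.05,0.07,0.07],
  dp=[
    [0,0,0],
    [0,0,0],
    [0,0,0],
    [0,0,0],
    [0,0,0],
  ],
  dr=[
    [0,0,0],
    [0,0,0],
    [0,0,0],
    [0,0,0],
    [0,0,0],
  ],
)

```text
time_s: 9.75
ee_pos: [0.491, 0.2217, 0.1348]
eef_rot: [[0.0, 1.0, -0.0], [1.0, -0.0, -0.0], [-0.0, -0.0, -1.0]]
contact_force: [0.1, 0.4, -0.8]
opening: 0.0699
finger_force: 0.0
```

apply_moves(
  claw=[0.07,0.07,0.07,0.07,0.07],
  dp=[
    [0,0,-0.015],
    [0,0,-0.025],
    [0,0,-0.02],
    [0,0,0],
    [0,0,0],
  ],
  dr=[
    [0,0,0],
    [0,0,0],
    [0,0,0],
    [0,0,0],
    [0,0,0],
  ],
)

```text
time_s: 10.25
ee_pos: [0.491, 0.2217, 0.1948]
eef_rot: [[0.0, 1.0, 0.0], [1.0, -0.0, 0.0], [0.0, 0.0, -1.0]]
contact_force: [0.2, 0.5, 0.4]
opening: 0.0699
finger_force: 0.0
```

Run:
```python
from h import *
import cv2
from cell import readout
s=eyes.read_camera("scene");w=eyes.read_camera("wrist")
st=readout.state();print(st["ee_pos"],st["eef_rot"].round(4).tolist())
m=np.hstack([cv2.resize(s["image"][155:255,390:490],(400,400),interpolation=cv2.INTER_CUBIC),w["image"][20:420,80:480]])
cv2.imwrite("pics/j2.png",m)
for z in(.159,.131,.109):print(np.round(proj(w,np.array([.491,.2217,z])),1),np.round(proj(s,np.array([.491,.2217,z])),1))
```

```text
[0.49054903 0.22154909 0.19393513] [[0.0003, 1.0, -0.0014], [1.0, -0.0003, -0.0004], [-0.0004, -0.0014, -1.0]]
[279.8 242.4] [446.7 180.6]
[279.8 226.2] [443.1 190.3]
[279.9 215.9] [440.5 197.6]
```

View pics/j2.png

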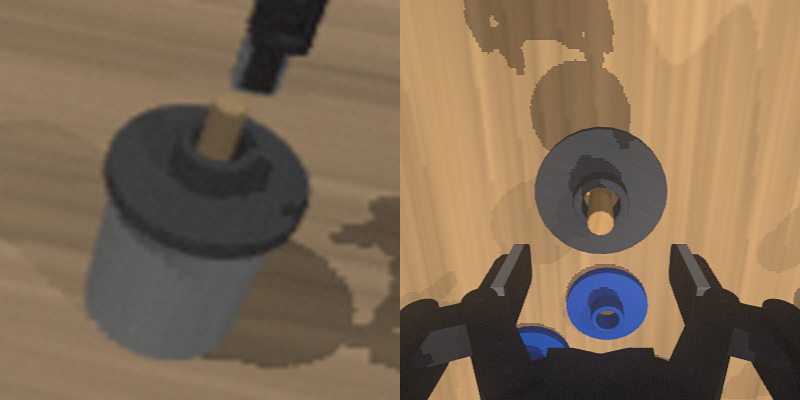

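The scent lid is seated. The knob top is at full-image (280,242), as predicted, and the collar centre is at about (282,223), so the cover is offset roughly +1.3 mm in x and +2 mm in y, within its play. Descending to the collar.

apply_moves(
  claw=[0.062,0.062,0.062,0.062,0.062],
  dp=[
    [0.001,0.0005,0.02],
    [0,0,0.025],
    [0,0,0.02],
    [0,0,0.01],
    [0,0,0.004],
  ],
  dr=[
    [0,0,0],
    [0,0,0],
    [0,0,0],
    [0,0,0],
    [0,0,0],
  ],
)

```text
time_s: 10.85
ee_pos: [0.4908, 0.2225, 0.1145]
eef_rot: [[0.0, 1.0, -0.002], [1.0, -0.0, -0.001], [-0.001, -0.002, -1.0]]
contact_force: [-0.3, -0.3, -0.0]
opening: 0.0619
finger_force: 0.0
```

apply_moves(
  claw=[0.062,0.062],
  dp=[
    [0,0,0.002],
    [0,0,0],
  ],
  dr=[
    [0,0,0],
    [0,0,0],
  ],
)

```text
time_s: 11.05
ee_pos: [0.4918, 0.2228, 0.1143]
eef_rot: [[0.0, 1.0, 0.001], [1.0, -0.0, 0.0], [0.0, 0.001, -1.0]]
contact_force: [0.6, 0.4, -0.3]
opening: 0.062
finger_force: 0.0
```

apply_moves(
  claw=[0.056,0.051,0.048,0.046,0.044],
  dp=[
    [0,0,0.0015],
    [0,0,0],
    [0,0,0],
    [0,0,0],
    [0,0,0],
  ],
  dr=[
    [0,0,0],
    [0,0,0],
    [0,0,0],
    [0,0,0],
    [0,0,0],
  ],
  newtons=50,
)

```text
time_s: 11.55
ee_pos: [0.4915, 0.2227, 0.1125]
eef_rot: [[0.0, 1.0, 0.0], [1.0, -0.0, 0.0], [0.0, 0.0, -1.0]]
contact_force: [-0.3, -0.1, 0.6]
opening: 0.0438
finger_force: 0.0
```

apply_moves(
  claw=[0.042,0.04,0.036,0.034,0.034],
  dp=[
    [0,0,0],
    [0,0,0],
    [0,0,0],
    [0,0,0],
    [0,0,0],
  ],
  dr=[
    [0,0,0],
    [0,0,0],
    [0,0,0],
    [0,0,0],
    [0,0,0],
  ],
)

```text
time_s: 12.05
ee_pos: [0.4914, 0.2227, 0.1128]
eef_rot: [[0.0, 1.0, 0.0], [1.0, -0.0, 0.0], [0.0, 0.0, -1.0]]
contact_force: [-1.5, -0.3, 5.1]
opening: 0.04
finger_force: 49.8
```

apply_moves(
  claw=[0.034,0.034,0.034,0.034,0.034],
  dp=[
    [0,0,-0.003],
    [0,0,-0.005],
    [0,0,-0.007],
    [0,0,0],
    [0,0,0],
  ],
  dr=[
    [0,0,0],
    [0,0,0],
    [0,0,0],
    [0,0,0],
    [0,0,0],
  ],
)

```text
time_s: 12.55
ee_pos: [0.4916, 0.2227, 0.1276]
eef_rot: [[0.0, 1.0, 0.001], [1.0, -0.0, 0.0], [0.0, 0.001, -1.0]]
contact_force: [-0.5, -0.1, -1.3]
opening: 0.0398
finger_force: 50.6
```

Run:
```python
from h import *
import cv2
from cell import readout
s=eyes.read_camera("scene");w=eyes.read_camera("wrist")
st=readout.state();print(st["ee_pos"],st["contact_force"].round(2),st["opening"])
m=np.hstack([cv2.resize(s["image"][155:255,390:490],(400,400),interpolation=cv2.INTER_CUBIC),w["image"][20:420,80:480]])
cv2.imwrite("pics/j3.png",m)
```

```text
[0.49139695 0.22267017 0.12724008] [-0.25  0.17 -2.79] 0.040002351832472235
```

View pics/j3.png

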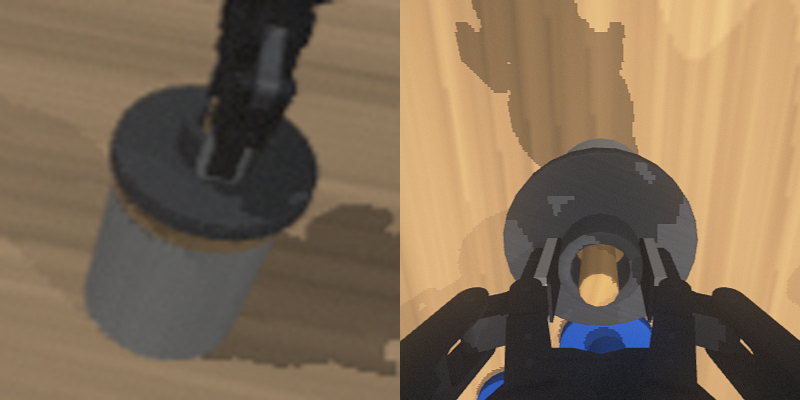

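The cover is level, the wooden lid stays seated, and the knob is centred in the collar, both at x≈598 in the crop. Lifting on.

apply_moves(
  claw=[0.034,0.034,0.034,0.034,0.034],
  dp=[
    [0,0,-0.006],
    [0,0,-0.01],
    [0,0,-0.01],
    [0,0,-0.01],
    [0,0,-0.01],
  ],
  dr=[
    [0,0,0],
    [0,0,0],
    [0,0,0],
    [0,0,0],
    [0,0,0],
  ],
)

```text
time_s: 13.15
ee_pos: [0.4916, 0.2227, 0.1746]
eef_rot: [[0.0, 1.0, 0.001], [1.0, -0.0, 0.0], [0.0, 0.001, -1.0]]
contact_force: [-0.4, 0.4, -1.3]
opening: 0.0397
finger_force: 50.6
```

apply_moves(
  claw=[0.034,0.034,0.034,0.034,0.034],
  dp=[
    [0,0,-0.01],
    [0,0,-0.01],
    [0,0,-0.006],
    [0,0,-0.003],
    [0,0,0],
  ],
  dr=[
    [0,0,0],
    [0,0,0],
    [0,0,0],
    [0,0,0],
    [0,0,0],
  ],
)

```text
time_s: 13.65
ee_pos: [0.4916, 0.2227, 0.2027]
eef_rot: [[0.0, 1.0, 0.0], [1.0, -0.0, 0.0], [0.0, 0.0, -1.0]]
contact_force: [0.5, 0.1, -1.0]
opening: 0.0394
finger_force: 50.6
```

apply_moves(
  claw=[0.034,0.034,0.034],
  dp=[
    [0,0,0],
    [0,0,0],
    [0,0,0],
  ],
  dr=[
    [0,0,0],
    [0,0,0],
    [0,0,0],
  ],
)

```text
time_s: 13.95
ee_pos: [0.4913, 0.2226, 0.202]
eef_rot: [[0.0, 1.0, -0.001], [1.0, -0.0, -0.0], [-0.0, -0.001, -1.0]]
contact_force: [0.7, -0.3, -1.4]
opening: 0.0399
finger_force: 50.6
```

Run:
```python
from h import *
import cv2
from cell import readout
s=eyes.read_camera("scene")
st=readout.state();print(st["time_s"],st["ee_pos"],st["contact_force"].round(2),st["opening"],st["finger_force"])
cv2.imwrite("pics/j4.png",cv2.resize(s["image"][130:250,360:520],(800,600),interpolation=cv2.INTER_CUBIC))
```

```text
14.0 [0.49138302 0.22265858 0.20207615] [ 0.67 -0.14 -0.69] 0.03970256258371374 50.57120908051729
```

View pics/j4.png

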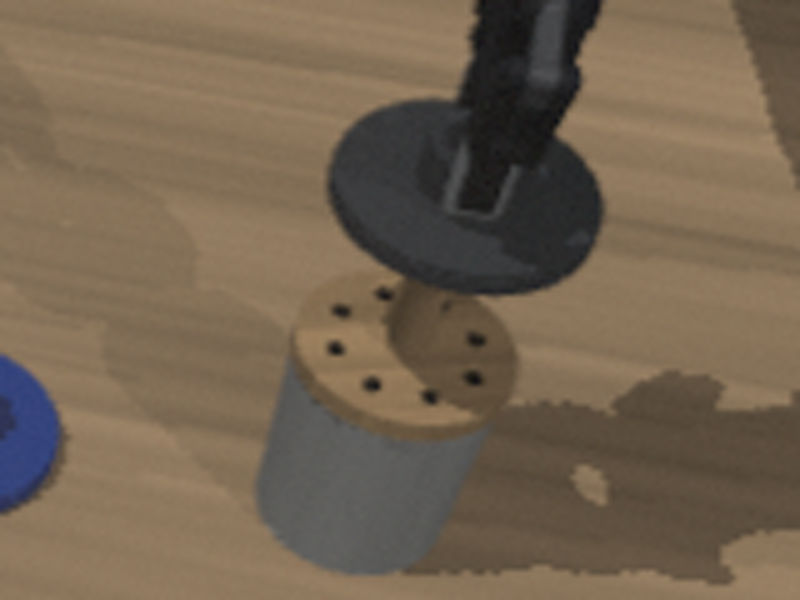

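The scent lid sits level on the jar with its vents visible around (400,350). The cover is held about 27 mm above the knob top. Handing in.

```bash
python3 -c "
from cell import order
print(order.sign_off())"
```

```text
the job is handed in; nothing more can be done
None
```

The job is handed in at about 14 s: the scent lid is seated on the jar, and the gripper is holding the cover level, about 27 mm above the knob top by calculation.

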